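# Log a model's finished steps on the step recorder

### The job

The plaster model's first three work steps are finished: log them on the grey step recorder by pressing the yellow key, then the blue key, then the green key with the fingertips, each gently and all the way down, where it stays. Leave the red hold key up, do not pick anything up, and leave the model, jar, bottle and wedge beside the recorder where they stand.

Things in the scene. Friction and masses are not known exactly. Their poses are not given: they have to be found in the camera images.
- recorder: grey step recorder standing on the bench, fixed, 104 x 252 x 28 mm, with four round key stations in a row along its own y axis, 60 mm apart, at 12 mm in front of its centre line (own x = -12 mm); origin at the centre of its underside, own z up. Which colour sits in which seat varies.
- yellow_top (a point): centre of the flat top of the yellow round key cap, 30 mm in diameter; 51 mm above the bench when up, 10 mm lower when fully down; moves with the key
- yellow_key (a joint): travel of the yellow key in m: 0 is up, 0.010 fully down at a hard stop; starts up (within 1 mm). It moves straight down against about 3 N of friction, has no return spring and stays where it is pushed
- yellow_station: fixed aluminium collar of the yellow key, 46 mm in diameter and 6 mm high; origin at its centre underneath, 28 mm above the bench. Even when fully down the cap stands 7 mm proud of the collar
- blue_top (a point): centre of the flat top of the blue round key cap, 30 mm in diameter; 51 mm above the bench when up, 10 mm lower when fully down; moves with the key
- blue_key (a joint): travel of the blue key in m: 0 is up, 0.010 fully down at a hard stop; starts up (within 1 mm). It moves straight down against about 3 N of friction, has no return spring and stays where it is pushed
- blue_station: fixed aluminium collar of the blue key, 46 mm in diameter and 6 mm high; origin at its centre underneath, 28 mm above the bench. Even when fully down the cap stands 7 mm proud of the collar
- green_top (a point): centre of the flat top of the green round key cap, 30 mm in diameter; 51 mm above the bench when up, 10 mm lower when fully down; moves with the key
- green_key (a joint): travel of the green key in m: 0 is up, 0.010 fully down at a hard stop; starts up (within 1 mm). It moves straight down against about 3 N of friction, has no return spring and stays where it is pushed
- green_station: fixed aluminium collar of the green key, 46 mm in diameter and 6 mm high; origin at its centre underneath, 28 mm above the bench. Even when fully down the cap stands 7 mm proud of the collar
- red_top (a point): centre of the flat top of the red round key cap, 30 mm in diameter; 51 mm above the bench when up, 10 mm lower when fully down; moves with the key
- red_key (a joint): travel of the red key in m: 0 is up, 0.010 fully down at a hard stop; starts up (within 1 mm). It moves straight down against about 3 N of friction, has no return spring and stays where it is pushed
- red_station: fixed aluminium collar of the red key, 46 mm in diameter and 6 mm high; origin at its centre underneath, 28 mm above the bench. Even when fully down the cap stands 7 mm proud of the collar
- model: loose tan plaster jaw model, 52 x 68 x 32 mm, beside the recorder; origin at the centre of its underside. Bystander
- wax_jar: loose white jar with red lid, 50 mm in diameter, 45 mm high, beside the recorder; origin under its centre. Bystander
- varnish: loose small glass bottle with a tall black cap, 26 x 26 x 70 mm, beside the recorder; origin under its centre. Bystander
- wedge: loose orange plastic wedge, 9 x 52 x 9 mm, beside the recorder; origin under its centre. Bystander

How it is judged (in metres and radians):
On the way, in this order (a step that is already met when the one before it is completed fails the run):
1. the yellow key is pressed down and stays down, the later keys still up (value of joint yellow_key above 0.007 m and value of joint each of blue_key, green_key, red_key below 0.003 m), for 0.1 s.
2. the blue key is pressed down and stays down, the later keys still up (value of joint each of yellow_key, blue_key above 0.007 m and value of joint each of green_key, red_key below 0.003 m), for 0.1 s.
3. the green key is pressed down and stays down, the later keys still up (value of joint each of yellow_key, blue_key, green_key above 0.007 m and value of joint red_key below 0.003 m), for 0.1 s.
At the end, for the whole second after the job is handed in: the yellow, blue and green keys are each at least 7 mm down (of 10 mm), the red key is less than 3 mm down, and the model, jar, bottle and wedge are each within 15 mm of where they started (all of step 3 and distance of each of model, wax_jar, varnish, wedge from where it was at the start of the episode below 0.015 m); the robot touches nothing.
It fails at once if the red key is pressed (more than 3 mm down) (value of joint red_key above 0.003 m).
It fails at once if the blue key goes more than 3 mm down before the yellow key is down (value of joint blue_key above 0.003 m and value of joint yellow_key below 0.007 m).
It fails at once if the green key goes more than 3 mm down before the yellow and blue keys are both down (value of joint green_key above 0.003 m and value of joint any of yellow_key, blue_key below 0.007 m).
It fails at once if the fingers press on a key or its collar with more than 30 N (contact force between the fingers and yellow_station above 30 N or contact force between the fingers and blue_station above 30 N or contact force between the fingers and green_station above 30 N or contact force between the fingers and red_station above 30 N).
It fails at once if the plaster model, wax jar, varnish bottle or orange wedge is shifted, lifted or knocked by more than 15 mm (distance of any of model, wax_jar, varnish, wedge from where it was at the start of the episode above 0.015 m).
It also fails if it takes over 38 s, if anything falls off the work surface, if the arm or the gripper's body presses on something with over 40 N, if the wrist force passes 120 N, or if a joint passes its speed limit or range.

### The arm

A 7-joint arm with a two-finger parallel gripper is mounted at the origin on a cart in front of the work surface, level with it; the furniture and walls round the work are solid. World frame = base frame: x ahead of the robot, y to its left, z up, the work surface at z = 0. Lengths are in mm, angles in rad, forces in N, time in s.
With the tool pointing down it reaches from about 400 to 875 mm from the base axis. Payload 6.5 kg.
Tool frame: the origin (TCP) lies midway between the tips of the shut fingers; the grasp point (between the pads) lies 19 mm behind it (r.grasp_offset is the distance from the TCP to the grasp point, in mm); z points along the fingers, y is the line along which they close (so a half turn about z gives the same grasp; the last joint's range is limited). The gripper opens to 88 mm and grips with 3 to 60 N. Pads are 18 mm wide; open, the fingers measure 123 mm over their backs; the gripper's body (75 mm by 187 mm) begins 45 mm behind the grasp point.
Start: joints at [1.203, 0.536, -0.004, 1.538, 0.003, 1.067, -0.071], TCP at [193.201, -620.615, 238.716] pointing down, gripper open.
Joint ranges: [-2.7, 2.7], [-0.37, 2.16], [-1.27, 1.26], [0.24, 2.4], [-1.31, 4.45], [0.19, 1.91], [-2.76, 2.76]. Speed limits (rad/s): [2.39, 2.39, 3.14, 3.14, 3.14, 3.14, 3.14].

### API

Orientations are given as a 3x3 rotation matrix whose columns are the frame's x, y, z axes.
In Python, from rig import telemetry, viewer, job, r gives the robot as it stands.
- The arm moves only by the shell command python3 -m pendant 'ROWS' [FORCE]. ROWS is JSON, a list of rows, each an object of numbers: "rx", "ry", "rz": the turn, a rotation vector about the world's x, y, z in rad; "x", "y", "z": the shift along the world's x, y, z in cm; "gripper": the closure in counts, from 0 (fully open) to 255 (shut). In form: [{"rx": .., "ry": .., "rz": .., "x": .., "y": .., "z": .., "gripper": ..}, ...]. A call has exactly 10 rows; each row is the pose to reach, as a shift and turn from the pose commanded when the call began; what a row does not reach only later rows make up. A row lasts 1/12 s, in which the tool goes at most 41.7 mm and 7.16 degrees, less where a joint would pass 70% of its speed; a pose out of reach is approached as far as the arm can. A call with a gripper value outside its range is refused whole. The fingers move at their own pace and stop on an object; FORCE is the grip in N (left out, the last holds). Time passes only in rows, so rows that repeat a pose let the fingers close, or fill a call up. It gives the time, the measured TCP pose, the force, the opening and the grip force at its end, in the units of the state.
- telemetry.state(): the state, without advancing time (a new reading comes with each control period).
- viewer.capture(name): name is "scene" or "top"; returns the picture (480x640x3 uint8, red, green, blue); there is no depth.
- viewer.camera_model(name): a dict with "vertical_fov" (degrees; the focal length in pixels is half the picture's height over the tangent of half this angle, whatever the lens; pixels are square), "cx", "cy" (the principal point, pixels), "k1" (the pictures are not rectified: a ray, as slopes to the right and down, at radius r is drawn at 1 + k1 r^2 times it, then the intrinsics apply), "world_to_cam" (4x4, takes a point from world to camera coordinates). Camera axes: x right, y up, looking along -z (the intrinsics and any distortion apply to the point x, -y, -z); pixel columns grow to the right and rows downward; lengths in mm; the calibration is good to about 2 mm. A picture is of the moment at which its call begins. camera_model takes no time and is no camera call.
- job.finish_job(): hands the job in; it is judged then, once.
The state is a dict: "t": time; "q": joint angles; "joint_vel": joint speeds; "effort": joint torques, N m; "position": TCP position; "orientation": TCP orientation; "wrist_force": force on the tool from outside, world axes, zero at the start; "moment": the same for the moment, N m; "grip_width": opening from 0.0 (shut) to 1.0 (fully open); "finger_force": force on a finger pad.
Only numpy, scipy, OpenCV 4.12 (cv2) and the standard library are available. Lean on these libraries where they do the work, as an engineer would, in place of code of your own. Each camera call takes 0.05 s, during which the arm holds its last target. There are 200 camera calls.

## Working session

There is one attempt and no reset: what is moved stays moved. The work goes in short steps, Python scripts to look and compute and a shell command to move; the robot and the scene stay as the last step left them, time stands still between calls to the robot, and variables do not carry over. Pictures are saved under pics/ and viewed, at most 10 in all, crops included, and the job is handed in when it is done.

```bash
mkdir -p pics; ls; python3 - <<'E'
from rig import telemetry, viewer
import cv2
for n in("top","scene"):
    im=viewer.capture(n); cv2.imwrite(f"pics/{n}0.png",im[:,:,::-1]); m=viewer.camera_model(n); print(n,m)
s=telemetry.state(); print(s["t"],s["position"],s["orientation"],s["wrist_force"],s["grip_width"])
E
```

```text
pics
top {'vertical_fov': 47.00141380570465, 'cx': 325.18006512590654, 'cy': 240.52671695212305, 'k1': 0.03994313033533196, 'world_to_cam': array([[ 1.45327750e-02, -9.99833191e-01,  1.10629025e-02,
        -1.14372395e+02],
       [ 9.93402766e-01,  1.56962441e-02,  1.13598298e-01,
        -5.20465231e+02],
       [-1.13752995e-01,  9.33901938e-03,  9.93465167e-01,
        -1.00523681e+03],
       [ 0.00000000e+00,  0.00000000e+00,  0.00000000e+00,
         1.00000000e+00]])}
scene {'vertical_fov': 44.272215632076296, 'cx': 317.9653770147296, 'cy': 244.62351696474016, 'k1': -0.08519711744698046, 'world_to_cam': array([[-3.20285282e-03, -9.99967262e-01,  7.43077900e-03,
        -1.03084161e+02],
       [ 7.86557605e-01,  2.06944542e-03,  6.17513442e-01,
        -4.34769896e+02],
       [-6.17508604e-01,  7.82254040e-03,  7.86525227e-01,
        -1.05978313e+03],
       [ 0.00000000e+00,  0.00000000e+00,  0.00000000e+00,
         1.00000000e+00]])}
0.1 [ 193.08361952 -620.10696248  237.94165953] [[ 9.54766523e-01  2.97356054e-01 -5.13797344e-04]
 [ 2.97356490e-01 -9.54765482e-01  1.41179128e-03]
 [-7.07512853e-05 -1.50071202e-03 -9.99998871e-01]] [-0.08097957 -0.78683243 -0.26570445] 0.9999460265046305
```

View pics/top0.png

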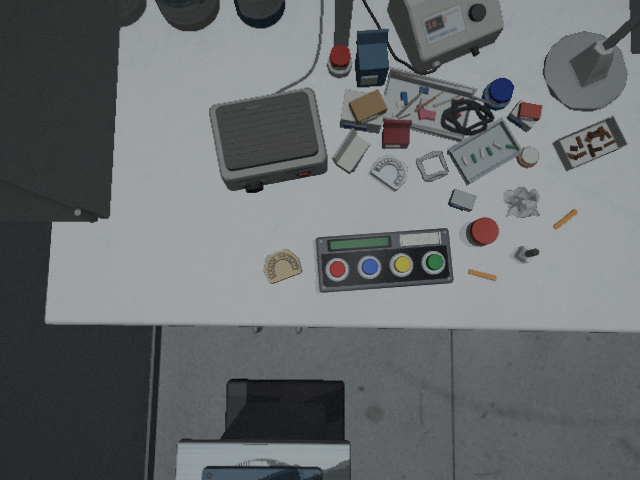

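View pics/scene0.png

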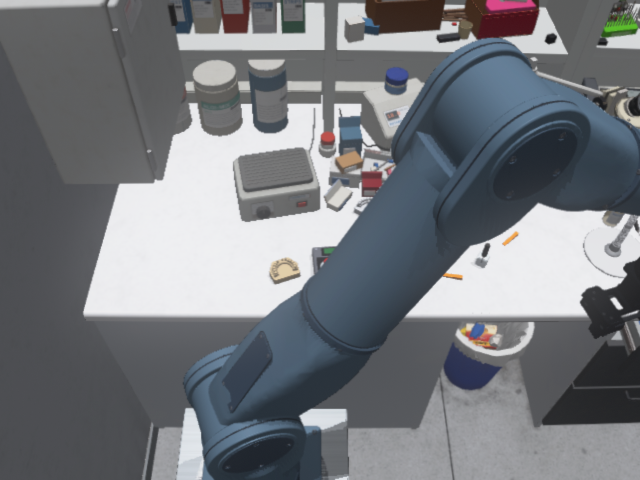

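The top view shows the recorder with red (337,269), blue (370,266), yellow (402,264) and green (434,262). The model is at (283,266), the jar at (483,231), the bottle at (528,254) and the wedge at (482,275). In the scene view the arm hides the keys.

```bash
cat > h.py <<'E'
import numpy as np, cv2
from rig import telemetry, viewer
def KD(m):
    f=240/np.tan(np.radians(m["vertical_fov"]/2))
    return np.array([[f,0,m["cx"]],[0,f,m["cy"]],[0,0,1.]]), np.array([m["k1"],0,0,0,0.])
def cast(m,uv,z):
    K,D=KD(m); a,b=cv2.undistortPoints(np.array([[uv]],float),K,D)[0,0]
    R=m["world_to_cam"][:3,:3]; t=m["world_to_cam"][:3,3]
    c=-R.T@t; d=R.T@np.array([a,-b,-1]); return c+d*(z-c[2])/d[2]
def proj(m,p):
    K,D=KD(m); q=m["world_to_cam"]@np.append(p,1); q=q[:3]*[1,-1,-1]
    return cv2.projectPoints(q.reshape(1,1,3),np.zeros(3),np.zeros(3),K,D)[0].ravel()
HUE={"red":[(0,8),(172,180)],"blue":[(105,125)],"yellow":[(18,32)],"green":[(50,85)]}
def keys(im,m,box=(320,245,452,290),z=51):
    hsv=cv2.cvtColor(im,cv2.COLOR_RGB2HSV); out={}
    x0,y0,x1,y1=box
    for n,rs in HUE.items():
        k=sum(((hsv[...,0]>=a)&(hsv[...,0]<=b)) for a,b in rs)>0
        k=(k&(hsv[...,1]>110)&(hsv[...,2]>60)).astype(np.uint8)
        w=np.zeros_like(k); w[y0:y1,x0:x1]=k[y0:y1,x0:x1]
        N,L,S,C=cv2.connectedComponentsWithStats(w)
        if N<2: continue
        i=1+np.argmax(S[1:,4]); out[n]=(C[i],S[i,4],cast(m,C[i],z))
    return out
E
python3 - <<'E'
from h import *
m=viewer.camera_model("top"); im=viewer.capture("top"); np.set_printoptions(precision=1,suppress=True)
k=keys(im,m)
for n in k: print(n,*k[n])
for n,uv,z in [("model",(283,266),30),("jar",(483,231),45),("bottletop",(533,252),70),("bottle",(523,256),30),("wedge",(482,275),9)]: print(n,cast(m,uv,z))
s=telemetry.state();print(proj(m,s["position"]), s["t"])
cv2.imwrite("pics/z.png",cv2.resize(im[220:300,255:555,::-1],None,fx=2.6,fy=2.6,interpolation=cv2.INTER_CUBIC))
d=k["green"][2]-k["red"][2]; print(np.linalg.norm(d),np.degrees(np.arctan2(d[0],-d[1])))
E
```

```text
red [337.  268.7] 184 [ 468.3 -128.6   51. ]
blue [369.6 266.3] 187 [ 473.6 -188.2   51. ]
yellow [401.9 264.1] 198 [ 478.6 -247.4   51. ]
green [434.9 261.5] 179 [ 484.3 -307.8   51. ]
model [473.1 -28.5  30. ]
jar [ 542.8 -398.5   45. ]
bottletop [ 502.7 -479.8   70. ]
bottle [ 498.9 -476.5   30. ]
wedge [ 463.3 -405.7    9. ]
[687.4 461.2] 0.15
179.95896108641904 5.111296173029908
```

Key spacing and yaw match the recorder. Now I'll shut the fingers and move above yellow.

```bash
python3 -m pendant '[{"x":1,"y":1.3,"z":0,"gripper":255},{"x":3,"y":3.9,"z":0,"gripper":255},{"x":5,"y":6.5,"z":0,"gripper":255},{"x":7,"y":9.1,"z":0,"gripper":255},{"x":9,"y":11.7,"z":0,"gripper":255},{"x":11,"y":14.3,"z":0,"gripper":255},{"x":13,"y":16.9,"z":0,"gripper":255},{"x":15,"y":19.5,"z":0,"gripper":255},{"x":16,"y":20.8,"z":0,"gripper":255},{"x":16.5,"y":21.5,"z":0,"gripper":255}]' 10
python3 -m pendant '[{"x":1,"y":1.3,"z":0,"gripper":255},{"x":3,"y":3.9,"z":0,"gripper":255},{"x":5,"y":6.5,"z":-1,"gripper":255},{"x":7,"y":9.1,"z":-3,"gripper":255},{"x":9,"y":11.7,"z":-5,"gripper":255},{"x":11,"y":14.3,"z":-7,"gripper":255},{"x":12,"y":15.6,"z":-9,"gripper":255},{"x":12,"y":15.75,"z":-11,"gripper":255},{"x":12.05,"y":15.75,"z":-13,"gripper":255},{"x":12.05,"y":15.75,"z":-14,"gripper":255}]'
python3 - <<'E'
from h import *
for n in("top","scene"):
    im=viewer.capture(n); cv2.imwrite(f"pics/{n}1.png",im[:,:,::-1])
s=telemetry.state(); print(s["t"],s["position"],s["wrist_force"],s["grip_width"],s["orientation"][:,2] if hasattr(s["orientation"],"shape") else s["orientation"])
m=viewer.camera_model("top");print(proj(m,s["position"]))
E
```

```text
0.25 [ 193.14632209 -620.37884965  238.31851173] [-1.41096475  0.144811   -0.35492162] 1.0018017881912127 [-3.10954847e-04  6.96525035e-04 -9.99999709e-01]
[687.64149866 461.15813764]validation failed for argument at $[0]...
validation failed for argument at $[0]...
```

View pics/top1.png

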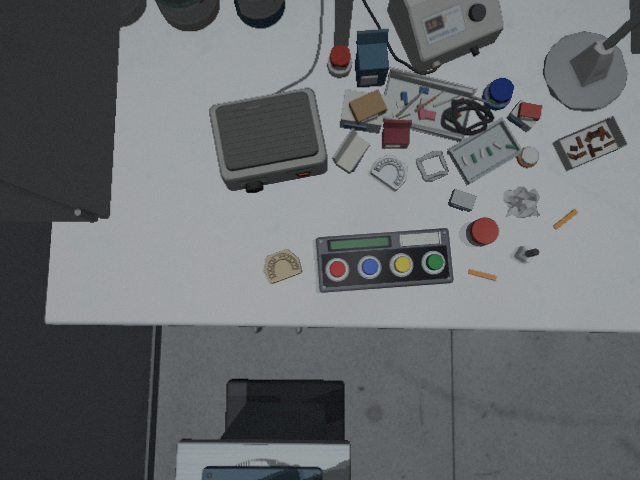

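View pics/scene1.png

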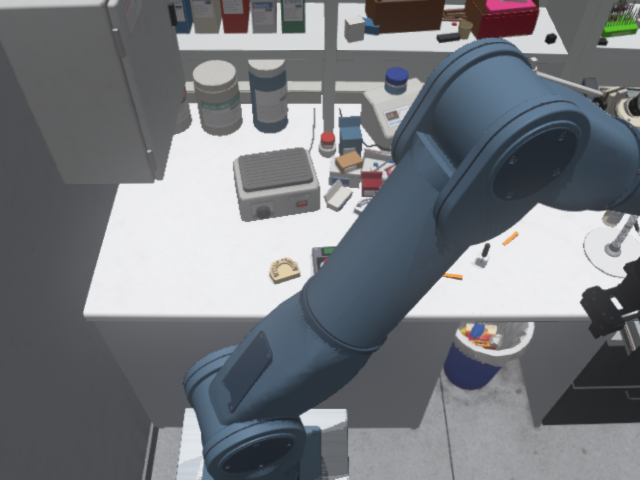

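Nothing moved and both pictures are unchanged: the rows were refused because every field is required. I'll send them again in full.

```bash
python3 -m pendant '[{"rx":0,"ry":0,"rz":0,"x":1,"y":1.3,"z":0,"gripper":255},{"rx":0,"ry":0,"rz":0,"x":3,"y":3.9,"z":0,"gripper":255},{"rx":0,"ry":0,"rz":0,"x":5,"y":6.5,"z":0,"gripper":255},{"rx":0,"ry":0,"rz":0,"x":7,"y":9.1,"z":0,"gripper":255},{"rx":0,"ry":0,"rz":0,"x":9,"y":11.7,"z":0,"gripper":255},{"rx":0,"ry":0,"rz":0,"x":11,"y":14.3,"z":0,"gripper":255},{"rx":0,"ry":0,"rz":0,"x":13,"y":16.9,"z":0,"gripper":255},{"rx":0,"ry":0,"rz":0,"x":15,"y":19.5,"z":0,"gripper":255},{"rx":0,"ry":0,"rz":0,"x":16,"y":20.8,"z":0,"gripper":255},{"rx":0,"ry":0,"rz":0,"x":16.5,"y":21.5,"z":0,"gripper":255}]' 10
```

```text
t: 1.08
position: [360.4, -402.9, 238.8]
orientation: [[0.953, 0.301, 0.001], [0.301, -0.953, 0.001], [0.001, -0.001, -1.0]]
wrist_force: [-0.1, -0.7, -0.3]
grip_width: 0.267
finger_force: 0.0
```

```bash
python3 -m pendant '[{"rx":0,"ry":0,"rz":0,"x":1.5,"y":2,"z":0,"gripper":255},{"rx":0,"ry":0,"rz":0,"x":3.5,"y":4.6,"z":0,"gripper":255},{"rx":0,"ry":0,"rz":0,"x":5.5,"y":7.2,"z":-1,"gripper":255},{"rx":0,"ry":0,"rz":0,"x":7.5,"y":9.8,"z":-3,"gripper":255},{"rx":0,"ry":0,"rz":0,"x":9.5,"y":12.5,"z":-5,"gripper":255},{"rx":0,"ry":0,"rz":0,"x":11.2,"y":14.8,"z":-7,"gripper":255},{"rx":0,"ry":0,"rz":0,"x":12,"y":15.8,"z":-9,"gripper":255},{"rx":0,"ry":0,"rz":0,"x":12,"y":15.8,"z":-11,"gripper":255},{"rx":0,"ry":0,"rz":0,"x":12,"y":15.8,"z":-13,"gripper":255},{"rx":0,"ry":0,"rz":0,"x":12,"y":15.8,"z":-14,"gripper":255}]'
python3 - <<'E'
from h import *
im=np.hstack([viewer.capture(n)[150:390,230:550] for n in("top","scene")]); cv2.imwrite("pics/c2.png",im[:,:,::-1])
s=telemetry.state(); print(s["t"],s["position"],s["wrist_force"],s["grip_width"])
for n in("top","scene"):
    m=viewer.camera_model(n);print(proj(m,s["position"])-[230,150])
E
```

```text
t: 1.92
position: [476.8, -248.0, 96.5]
orientation: [[0.955, 0.297, -0.003], [0.297, -0.955, 0.001], [-0.003, -0.001, -1.0]]
wrist_force: [-1.4, -0.4, 0.5]
grip_width: 0.008
finger_force: 0.0
2.0167 [ 476.6357394  -248.05189621   97.16103637] [ 0.59334809 -0.7526335   0.37192873] 0.0013170716901696844
[176.2472333  113.32337623]
[154.3570961  94.8001472]
```

View pics/c2.png

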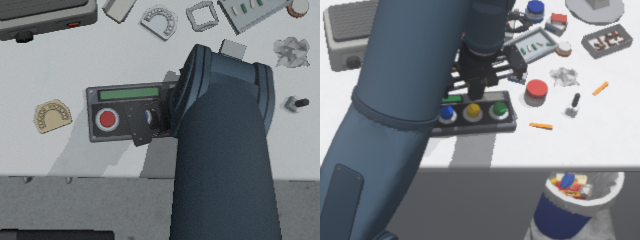

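The left half (top view) shows the arm covering yellow and green. The right half (scene view) shows blue (447,113), yellow (474,112) and green (502,110), with the fingers over yellow. I'll check the key positions in this second view.

```bash
python3 - <<'E'
from h import *
np.set_printoptions(precision=1,suppress=True)
m=viewer.camera_model("scene");im=viewer.capture("scene")
k=keys(im,m,(345,253,425,280))
for n in k: print(n,*k[n])
print(telemetry.state()["position"], proj(m,telemetry.state()["position"]))
cv2.imwrite("pics/c3.png",cv2.resize(im[200:300,320:450,::-1],None,fx=6,fy=6,interpolation=cv2.INTER_CUBIC))
E
```

```text
blue [356.4 261.6] 146 [ 465.3 -189.4   51. ]
yellow [382.9 259.7] 147 [ 470.7 -248.9   51. ]
green [410.8 257. ] 41 [ 478.2 -311.9   51. ]
[ 477.6 -248.4   98.5] [384.5 244.1]
```

View pics/c3.png

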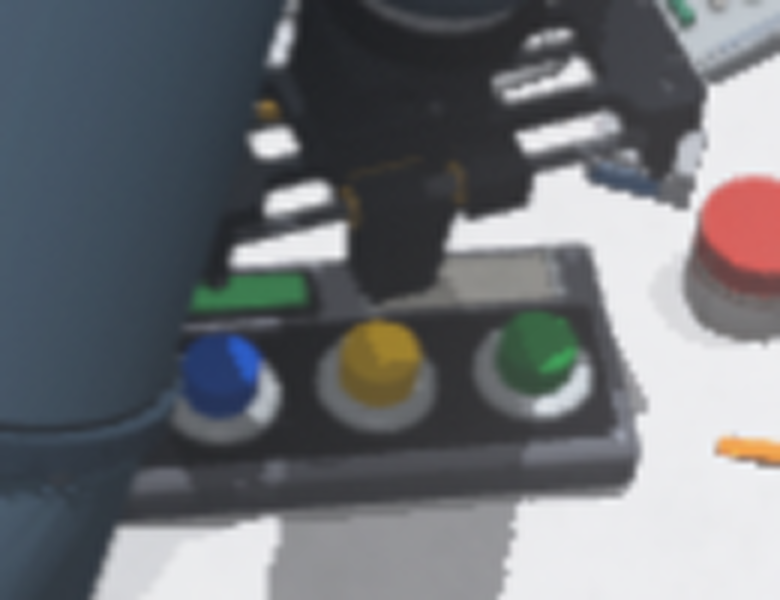

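```bash
python3 -m pendant '[{"rx":0,"ry":0,"rz":0,"x":0,"y":0,"z":-1.5,"gripper":255},{"rx":0,"ry":0,"rz":0,"x":0,"y":0,"z":-3,"gripper":255},{"rx":0,"ry":0,"rz":0,"x":0,"y":0,"z":-4,"gripper":255},{"rx":0,"ry":0,"rz":0,"x":0,"y":0,"z":-4.4,"gripper":255},{"rx":0,"ry":0,"rz":0,"x":0,"y":0,"z":-4.6,"gripper":255},{"rx":0,"ry":0,"rz":0,"x":0,"y":0,"z":-4.8,"gripper":255},{"rx":0,"ry":0,"rz":0,"x":0,"y":0,"z":-5,"gripper":255},{"rx":0,"ry":0,"rz":0,"x":0,"y":0,"z":-5.2,"gripper":255},{"rx":0,"ry":0,"rz":0,"x":0,"y":0,"z":-5.4,"gripper":255},{"rx":0,"ry":0,"rz":0,"x":0,"y":0,"z":-5.4,"gripper":255}]'
```

```text
t: 2.9
position: [478.6, -248.0, 44.9]
orientation: [[0.955, 0.297, 0.001], [0.297, -0.955, -0.001], [0.001, 0.001, -1.0]]
wrist_force: [1.4, 0.3, 1.2]
grip_width: 0.004
finger_force: 0.6
```

```bash
python3 -m pendant '[{"rx":0,"ry":0,"rz":0,"x":0,"y":0,"z":-0.05,"gripper":255},{"rx":0,"ry":0,"rz":0,"x":0,"y":0,"z":-0.1,"gripper":255},{"rx":0,"ry":0,"rz":0,"x":0,"y":0,"z":-0.15,"gripper":255},{"rx":0,"ry":0,"rz":0,"x":0,"y":0,"z":-0.2,"gripper":255},{"rx":0,"ry":0,"rz":0,"x":0,"y":0,"z":-0.25,"gripper":255},{"rx":0,"ry":0,"rz":0,"x":0,"y":0,"z":-0.3,"gripper":255},{"rx":0,"ry":0,"rz":0,"x":0,"y":0,"z":-0.3,"gripper":255},{"rx":0,"ry":0,"rz":0,"x":0,"y":0,"z":-0.3,"gripper":255},{"rx":0,"ry":0,"rz":0,"x":0,"y":0,"z":-0.3,"gripper":255},{"rx":0,"ry":0,"rz":0,"x":0,"y":0,"z":-0.3,"gripper":255}]'
python3 -c "
from rig import telemetry
print(telemetry.state()['wrist_force'])"
```

```text
t: 3.73
position: [478.4, -247.6, 41.8]
orientation: [[0.955, 0.297, 0.0], [0.297, -0.955, -0.0], [0.0, 0.0, -1.0]]
wrist_force: [1.5, -2.1, 3.3]
grip_width: 0.003
finger_force: 1.3
[ 1.48975763 -2.10180436  3.26607405]
```

```bash
python3 -m pendant '[{"rx":0,"ry":0,"rz":0,"x":0,"y":0,"z":-0.02,"gripper":255},{"rx":0,"ry":0,"rz":0,"x":0,"y":0,"z":-0.04,"gripper":255},{"rx":0,"ry":0,"rz":0,"x":0,"y":0,"z":-0.06,"gripper":255},{"rx":0,"ry":0,"rz":0,"x":0,"y":0,"z":-0.08,"gripper":255},{"rx":0,"ry":0,"rz":0,"x":0,"y":0,"z":-0.1,"gripper":255},{"rx":0,"ry":0,"rz":0,"x":0,"y":0,"z":-0.1,"gripper":255},{"rx":0,"ry":0,"rz":0,"x":0,"y":0,"z":-0.1,"gripper":255},{"rx":0,"ry":0,"rz":0,"x":0,"y":0,"z":-0.1,"gripper":255},{"rx":0,"ry":0,"rz":0,"x":0,"y":0,"z":-0.1,"gripper":255},{"rx":0,"ry":0,"rz":0,"x":0,"y":0,"z":-0.1,"gripper":255}]'
```

```text
t: 4.57
position: [478.4, -247.6, 41.4]
orientation: [[0.955, 0.297, 0.0], [0.297, -0.955, -0.0], [0.0, 0.0, -1.0]]
wrist_force: [-1.2, -0.0, 10.1]
grip_width: 0.007
finger_force: 5.4
```

The force reached 10 N at the hard stop, so yellow is down. Next is blue.

```bash
python3 -m pendant '[{"rx":0,"ry":0,"rz":0,"x":0,"y":0,"z":1,"gripper":255},{"rx":0,"ry":0,"rz":0,"x":0,"y":0,"z":3,"gripper":255},{"rx":0,"ry":0,"rz":0,"x":0,"y":0,"z":4.5,"gripper":255},{"rx":0,"ry":0,"rz":0,"x":-0.2,"y":2,"z":5,"gripper":255},{"rx":0,"ry":0,"rz":0,"x":-0.4,"y":4.5,"z":5,"gripper":255},{"rx":0,"ry":0,"rz":0,"x":-0.55,"y":5.9,"z":5,"gripper":255},{"rx":0,"ry":0,"rz":0,"x":-0.55,"y":5.9,"z":4,"gripper":255},{"rx":0,"ry":0,"rz":0,"x":-0.55,"y":5.9,"z":3,"gripper":255},{"rx":0,"ry":0,"rz":0,"x":-0.55,"y":5.9,"z":2.4,"gripper":255},{"rx":0,"ry":0,"rz":0,"x":-0.55,"y":5.9,"z":2,"gripper":255}]'
python3 - <<'E'
from h import *
im=viewer.capture("scene"); cv2.imwrite("pics/c4.png",cv2.resize(im[200:300,320:450,::-1],None,fx=6,fy=6,interpolation=cv2.INTER_CUBIC))
print(telemetry.state()["position"],telemetry.state()["wrist_force"])
E
```

```text
t: 5.4
position: [471.5, -189.5, 59.2]
orientation: [[0.955, 0.296, -0.003], [0.296, -0.955, 0.0], [-0.002, -0.001, -1.0]]
wrist_force: [0.6, -0.2, 0.7]
grip_width: 0.008
finger_force: 0.0
[ 471.41955747 -189.38445707   58.87020903] [-0.1898018  -0.10331601 -0.82059162]
```

View pics/c4.png

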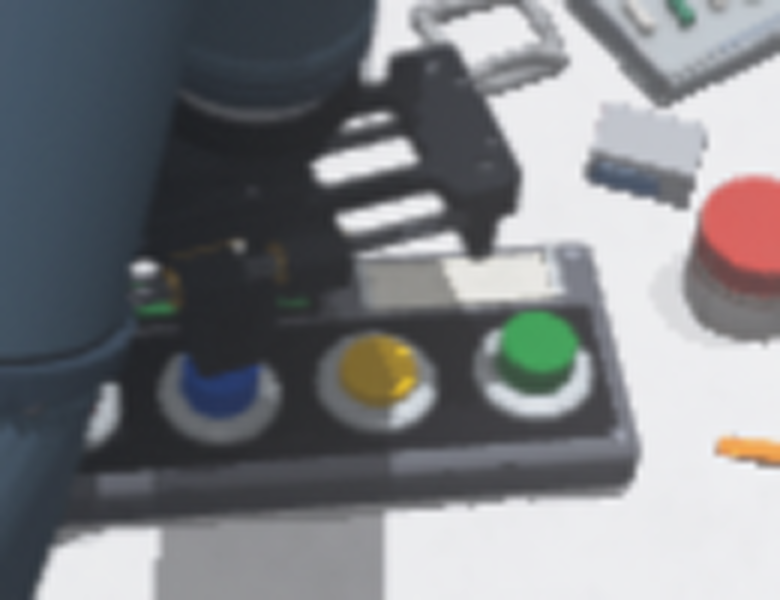

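Yellow (378,370) now sits low in its collar, green (540,345) is still up, and the fingers are just above blue (220,375). I'll press blue the same way.

```bash
python3 -m pendant '[{"rx":0,"ry":0,"rz":0,"x":0,"y":0,"z":-0.4,"gripper":255},{"rx":0,"ry":0,"rz":0,"x":0,"y":0,"z":-0.7,"gripper":255},{"rx":0,"ry":0,"rz":0,"x":0,"y":0,"z":-0.9,"gripper":255},{"rx":0,"ry":0,"rz":0,"x":0,"y":0,"z":-1.1,"gripper":255},{"rx":0,"ry":0,"rz":0,"x":0,"y":0,"z":-1.3,"gripper":255},{"rx":0,"ry":0,"rz":0,"x":0,"y":0,"z":-1.5,"gripper":255},{"rx":0,"ry":0,"rz":0,"x":0,"y":0,"z":-1.6,"gripper":255},{"rx":0,"ry":0,"rz":0,"x":0,"y":0,"z":-1.7,"gripper":255},{"rx":0,"ry":0,"rz":0,"x":0,"y":0,"z":-1.75,"gripper":255},{"rx":0,"ry":0,"rz":0,"x":0,"y":0,"z":-1.8,"gripper":255}]'
python3 -m pendant '[{"rx":0,"ry":0,"rz":0,"x":0,"y":0,"z":-0.05,"gripper":255},{"rx":0,"ry":0,"rz":0,"x":0,"y":0,"z":-0.1,"gripper":255},{"rx":0,"ry":0,"rz":0,"x":0,"y":0,"z":-0.13,"gripper":255},{"rx":0,"ry":0,"rz":0,"x":0,"y":0,"z":-0.16,"gripper":255},{"rx":0,"ry":0,"rz":0,"x":0,"y":0,"z":-0.18,"gripper":255},{"rx":0,"ry":0,"rz":0,"x":0,"y":0,"z":-0.2,"gripper":255},{"rx":0,"ry":0,"rz":0,"x":0,"y":0,"z":-0.2,"gripper":255},{"rx":0,"ry":0,"rz":0,"x":0,"y":0,"z":-0.2,"gripper":255},{"rx":0,"ry":0,"rz":0,"x":0,"y":0,"z":-0.2,"gripper":255},{"rx":0,"ry":0,"rz":0,"x":0,"y":0,"z":-0.2,"gripper":255}]'
```

```text
t: 6.28
position: [472.7, -188.9, 42.7]
orientation: [[0.955, 0.297, 0.0], [0.297, -0.955, -0.0], [-0.0, 0.0, -1.0]]
wrist_force: [-0.9, -0.6, 2.6]
grip_width: 0.001
finger_force: 1.5
t: 7.12
position: [472.7, -188.9, 41.4]
orientation: [[0.955, 0.297, 0.0], [0.297, -0.955, -0.0], [-0.0, 0.0, -1.0]]
wrist_force: [-2.2, -0.9, 11.6]
grip_width: 0.004
finger_force: 5.9
```

Blue is down. Now over to green.

```bash
python3 -m pendant '[{"rx":0,"ry":0,"rz":0,"x":0,"y":0,"z":1.5,"gripper":255},{"rx":0,"ry":0,"rz":0,"x":0,"y":0,"z":4,"gripper":255},{"rx":0,"ry":0,"rz":0,"x":0,"y":0,"z":5,"gripper":255},{"rx":0,"ry":0,"rz":0,"x":0.3,"y":-3,"z":5,"gripper":255},{"rx":0,"ry":0,"rz":0,"x":0.6,"y":-6,"z":5,"gripper":255},{"rx":0,"ry":0,"rz":0,"x":0.9,"y":-9,"z":5,"gripper":255},{"rx":0,"ry":0,"rz":0,"x":1.1,"y":-11,"z":5,"gripper":255},{"rx":0,"ry":0,"rz":0,"x":1.1,"y":-12,"z":5,"gripper":255},{"rx":0,"ry":0,"rz":0,"x":1.1,"y":-12,"z":3.5,"gripper":255},{"rx":0,"ry":0,"rz":0,"x":1.1,"y":-12,"z":2.5,"gripper":255}]'
python3 -m pendant '[{"rx":0,"ry":0,"rz":0,"x":0,"y":0,"z":-0.5,"gripper":255},{"rx":0,"ry":0,"rz":0,"x":0,"y":0,"z":-0.9,"gripper":255},{"rx":0,"ry":0,"rz":0,"x":0,"y":0,"z":-1.2,"gripper":255},{"rx":0,"ry":0,"rz":0,"x":0,"y":0,"z":-1.4,"gripper":255},{"rx":0,"ry":0,"rz":0,"x":0,"y":0,"z":-1.6,"gripper":255},{"rx":0,"ry":0,"rz":0,"x":0,"y":0,"z":-1.8,"gripper":255},{"rx":0,"ry":0,"rz":0,"x":0,"y":0,"z":-2,"gripper":255},{"rx":0,"ry":0,"rz":0,"x":0,"y":0,"z":-2.15,"gripper":255},{"rx":0,"ry":0,"rz":0,"x":0,"y":0,"z":-2.25,"gripper":255},{"rx":0,"ry":0,"rz":0,"x":0,"y":0,"z":-2.3,"gripper":255}]'
python3 -m pendant '[{"rx":0,"ry":0,"rz":0,"x":0,"y":0,"z":-0.05,"gripper":255},{"rx":0,"ry":0,"rz":0,"x":0,"y":0,"z":-0.1,"gripper":255},{"rx":0,"ry":0,"rz":0,"x":0,"y":0,"z":-0.13,"gripper":255},{"rx":0,"ry":0,"rz":0,"x":0,"y":0,"z":-0.16,"gripper":255},{"rx":0,"ry":0,"rz":0,"x":0,"y":0,"z":-0.18,"gripper":255},{"rx":0,"ry":0,"rz":0,"x":0,"y":0,"z":-0.2,"gripper":255},{"rx":0,"ry":0,"rz":0,"x":0,"y":0,"z":-0.2,"gripper":255},{"rx":0,"ry":0,"rz":0,"x":0,"y":0,"z":-0.2,"gripper":255},{"rx":0,"ry":0,"rz":0,"x":0,"y":0,"z":-0.2,"gripper":255},{"rx":0,"ry":0,"rz":0,"x":0,"y":0,"z":-0.2,"gripper":255}]'
```

```text
t: 7.95
position: [483.7, -308.4, 64.9]
orientation: [[0.955, 0.297, 0.0], [0.297, -0.955, 0.001], [0.0, -0.0, -1.0]]
wrist_force: [-0.2, -0.4, -0.0]
grip_width: 0.005
finger_force: 0.0
t: 8.78
position: [484.0, -308.3, 42.7]
orientation: [[0.955, 0.298, 0.0], [0.298, -0.955, 0.0], [0.0, -0.0, -1.0]]
wrist_force: [-0.8, 1.9, 3.6]
grip_width: 0.008
finger_force: 1.5
t: 9.62
position: [483.9, -308.6, 41.4]
orientation: [[0.955, 0.297, 0.0], [0.297, -0.955, -0.0], [0.0, 0.0, -1.0]]
wrist_force: [-1.7, 4.4, 10.6]
grip_width: 0.008
finger_force: 4.9
```

All three keys have reached their stops. I'll raise the arm clear and check.

```bash
python3 -m pendant '[{"rx":0,"ry":0,"rz":0,"x":0,"y":0,"z":1.5,"gripper":255},{"rx":0,"ry":0,"rz":0,"x":0,"y":0,"z":4,"gripper":255},{"rx":0,"ry":0,"rz":0,"x":0,"y":0,"z":7,"gripper":255},{"rx":0,"ry":0,"rz":0,"x":0,"y":0,"z":10,"gripper":255},{"rx":0,"ry":0,"rz":0,"x":0,"y":0,"z":13,"gripper":255},{"rx":0,"ry":0,"rz":0,"x":0,"y":0,"z":15,"gripper":255},{"rx":0,"ry":0,"rz":0,"x":0,"y":0,"z":16,"gripper":255},{"rx":0,"ry":0,"rz":0,"x":0,"y":0,"z":16,"gripper":255},{"rx":0,"ry":0,"rz":0,"x":0,"y":0,"z":16,"gripper":255},{"rx":0,"ry":0,"rz":0,"x":0,"y":0,"z":16,"gripper":255}]'
python3 - <<'E'
from h import *
im=viewer.capture("scene"); cv2.imwrite("pics/c5.png",cv2.resize(im[190:310,260:500,::-1],None,fx=3.3,fy=3.3,interpolation=cv2.INTER_CUBIC))
E
```

```text
t: 10.45
position: [482.7, -308.3, 198.9]
orientation: [[0.955, 0.297, -0.003], [0.297, -0.955, 0.001], [-0.002, -0.002, -1.0]]
wrist_force: [0.6, -0.3, -1.0]
grip_width: 0.004
finger_force: 0.0
```

View pics/c5.png

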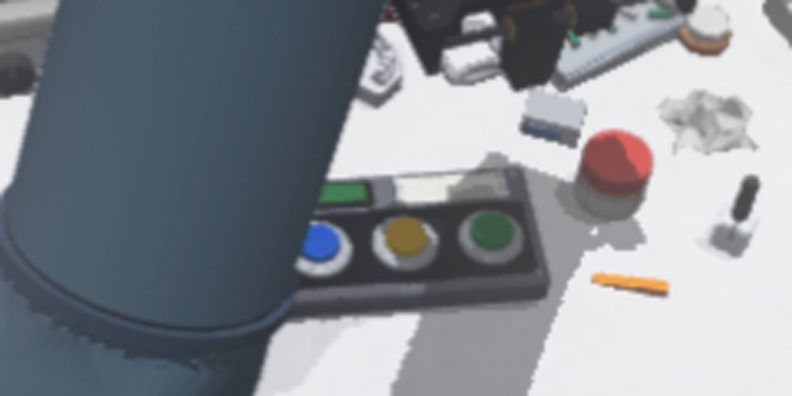

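Blue (322,243), yellow (407,237) and green (492,230) are all low in their collars. The jar, bottle and wedge stand where they were, and the gripper is clear. Handing in.

```bash
python3 -c "
from rig import job
print(job.finish_job())"
```

```text
the job is handed in; nothing more can be done
None
```

I pressed the yellow, blue and green keys in that order, each down to its hard stop at about 10–12 N, never touched the red key or the objects beside the recorder, and handed the job in after about 10.5 s; no verdict came back.

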